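# Load a plate into the cleaning hood by feel and clamp it

## Robot

A 6-joint arm with a two-finger parallel gripper is mounted at the origin on a cart in front of the work surface, level with it; the furniture and walls round the work are solid. World frame = base frame: x ahead of the robot, y to its left, z up, the work surface at z = 0. Lengths are in mm, angles in degrees, forces in N, time in s.
With the tool pointing down it reaches from about 300 to 825 mm from the base axis. Payload 5.4 kg.
Tool frame: the origin (TCP) lies midway between the tips of the shut fingers; the grasp point (between the pads) lies 19 mm behind it; z points along the fingers, y is the line along which they close (so a half turn about z gives the same grasp; the last joint's range is limited). The gripper opens to 92 mm and grips with 3 to 60 N. Pads are 20 mm wide; open, the fingers measure 128 mm over their backs; the gripper's body (75 mm by 189 mm) begins 69 mm behind the grasp point.
Start: joints at [-84.517, 9.076, 91.501, -0, 79.423, -12.038], TCP at [173.084, -548.314, 214.601] pointing down, gripper open.
Joint ranges: [-166.64, 166.64], [-54.1, 131.32], [10.49, 154.53], [-73.88, 253.88], [9.74, 151.15], [-171.62, 171.62]. Speed limits (degrees/s): [147.25, 147.25, 180, 180, 180, 180].

## Interface

Orientations are given as a 3x3 rotation matrix whose columns are the frame's x, y, z axes.
In Python, from plant import arm, jaws, imaging, ticket gives the robot as it stands. The module is installed in compiled form; this text tells all that it offers. Calls block until the motion is done:
- arm.reach(position, orientation): joint-space move of the TCP to a pose.
- arm.move_linear(position, vel=150, ori=None): straight line of the TCP; ori=None keeps the orientation; vel is the mean speed in mm/s.
- arm.move_joints(angles): joint-space move.
- jaws.gripper_to(opening, strength=None): finger opening in mm; strength is the grip in N (None keeps the last); returns when the fingers have stopped.
- arm.dwell(seconds).
- arm.ik(position, orientation): joint angles nearest the present ones, or None.
- arm.get_state(): the state.
- imaging.read_camera(name): name is "side" or "top" or "wrist"; returns the picture (384x512x3 uint8, red, green, blue); there is no depth.
- imaging.calibration(name): a dict with "vertical_fov" (degrees; the focal length in pixels is half the picture's height over the tangent of half this angle, whatever the lens; pixels are square), "cx", "cy" (the principal point, pixels), "k1" (the pictures are not rectified: a ray, as slopes to the right and down, at radius r is drawn at 1 + k1 r^2 times it, then the intrinsics apply), "origin" and "rotation" of the camera in the world; the wrist camera has in their place "hand_eye" (4x4, takes a point from camera to tool coordinates, whose origin is the TCP and whose axes are the flange's). Camera axes: x right, y up, looking along -z (the intrinsics and any distortion apply to the point x, -y, -z); pixel columns grow to the right and rows downward; lengths in mm; the calibration is good to about 2 mm. A picture is of the moment at which its call begins: read the wrist's pose just before it. calibration takes no time and is no camera call.
A pose or a line that the arm cannot do raises arm.PlanningError and nothing moves.
- ticket.hand_in(): hands the job in; it is judged then, once.
The state is a dict: "clock": time; "joint_pos": joint angles; "qd": joint speeds; "effort": joint torques, N m; "tcp_pos": TCP position; "tool_rot": TCP orientation; "ft_force": force on the tool from outside, world axes, zero at the start; "moment": the same for the moment, N m; "opening": finger opening in mm; "gripper_force": force on a finger pad.
Only numpy, scipy, OpenCV 4.12 (cv2) and the standard library are available. Lean on these libraries where they do the work, as an engineer would, in place of code of your own. Each camera call takes 0.05 s, during which the arm holds its last target. There are 200 camera calls.

## Task

Take the top perforated plate, and only that one, off the stack, lay it flat on the bed of the cleaning hood and slide it lengthwise into the slot until you feel it come up solid against the stop hidden inside, past the drag of the felt wiper and the light spring of the seat switch but without ramming the stop out of its setting. Then swing the clamp lever round to the end of its travel, in line with the hood, so that the plate is locked fully home, and let go. Leave the other plates and everything else on the table where they are.

Things in the scene. Friction and masses are not known exactly. Their poses are not given: they have to be found in the camera images.
- plate_top: the uppermost plate of a stack of three, the one to load: perforated steel plate 150 x 56 x 8 mm, about 0.4 kg, smooth edges; origin at the centre of its underside, x along its 150 mm length, z up. It lies flat on the middle plate, not quite squared up with it.
- plate_middle: second plate of the stack, to be left: perforated steel plate 150 x 56 x 8 mm, about 0.4 kg, smooth edges; origin at the centre of its underside, x along its 150 mm length, z up
- plate_bottom: lowest plate of the stack, lying on the table, to be left: perforated steel plate 150 x 56 x 8 mm, about 0.4 kg, smooth edges; origin at the centre of its underside, x along its 150 mm length, z up
- hood: cleaning hood, fixed: flat bed 96 mm wide, top face 18 mm above the table, with a closed steel box on its far half. Origin at table height under the middle of the slot mouth; x points into the hood, y left of that, z up. Open bed: x = -170 mm to the mouth. The box: x = 4 to 164 mm, 92 mm wide, roof 76 mm high; a suction spigot 47 mm across stands on it at x = 135 mm, to 105 mm.
- slot_mouth (a point): middle of the slot mouth on the bed's top face (hood x = 0, y = 0, 18 mm above the table), axes as the hood's. The slot is 12 mm high above the bed. Inside, out of sight, the face of the stop lies anywhere from 45 to 90 mm behind the mouth, different each time; a plate lying lengthwise and pushed home sticks out 60 to 105 mm from the mouth.
- rail_start (a point): middle of the bed's top face where the two guide rails begin (hood x = -30 mm). The rails are 14 mm high with inner faces at hood y = +-30 mm, 2 mm play each side of a plate, and run on into the hood. In front of them, from hood x = -52 mm, flared lead-ins guide a plate in from up to 5 mm off the middle.
- wiper_line (a point): point on the bed's top face 15 mm inside the mouth (hood x = 15 mm), under a sprung felt wiper that hangs out of sight across the slot. The plate's front edge has to lift it by about 1 mm: a resistance of 3 to 5 N that gives way when pushed on (not the stop), then a steady drag of some 2 N on top of the plate's own friction.
- seat_plunger (a joint): m; travel of the small sprung plunger in the face of the hidden stop, read by a seat switch: 0 = untouched, 0.006 = pressed flush, the plate's front edge solid against the stop block. Its spring is light (about 1 N when flush, less than the plate's friction of some 3 N on the bed), so a plate pushed home stays when let go.
- stop_block (a joint): m; how far the stop block has slipped from its setting: 0 at the start. It is held by friction and slips if it is rammed with more than about 50 N.
- clamp_lever (a joint): rad; black clamp lever on the hood's roof, vertical axis at hood x = 28 mm, y = 0. 0 = open, pointing square across along the hood's +y; grows clockwise seen from above; 1.571 = end of travel, locked, pointing along the hood's +x, in line with it. Starts between 0 and 0.25, turns stiffly (0.08 N m), stays where left, and screws a rubber foot down on the plate inside.
- lever_end (a point): ball at the free end of the clamp lever, 17 mm across, 66 mm from the lever's axis and 107 mm above the table; the round handle is 13 mm thick
- powder_jar: lidded round jar, 68 mm across, 105 tall; stands or lies loose, to be left alone; origin at the centre of its underside
- steel_beaker: open steel beaker, 74 mm across, 84 tall; stands or lies loose, to be left alone; origin at the centre of its underside
- alcohol_bottle: round bottle with a cap, 64 mm across, 150 tall; stands or lies loose, to be left alone; origin at the centre of its underside
- sample_vial: glass vial with a cap, 25 mm across, 60 tall; stands or lies loose, to be left alone; origin at the centre of its underside
- tally_counter: round hand counter with a finger ring, 66 x 93 x 29 mm; stands or lies loose, to be left alone; origin at the centre of its underside
- punch_tin: flat hinged tin, 68 x 93 x 28 mm; stands or lies loose, to be left alone; origin at the centre of its underside
- dust_brush: flat brush lying down, 49 x 222 x 14 mm; stands or lies loose, to be left alone; origin at the centre of its underside
- gauge_block: stepped steel block, 22 x 60 x 40 mm; stands or lies loose, to be left alone; origin at the centre of its underside
- thumb_screw: knurled screw standing on its head, 24 mm across, 31 tall; stands or lies loose, to be left alone; origin at the centre of its underside

How it is judged (in metres and radians):
On the way, in this order (a step that is already met when the one before it is completed fails the run):
1. the top plate lies flat on the hood's bed, the other plates still in their stack (z of plate_top in the frame of hood between 0.016 and 0.0205 m and y of plate_top in the frame of hood between -0.02 and 0.02 m and x of plate_top in the frame of hood above -0.19 m and angle between plate_top's own z axis and vertical below 0.05 rad and distance of each of plate_middle, plate_bottom from where it was at the start of the episode below 0.012 m), for 0.1 s.
2. the plate is home against the hidden stop (seat plunger pressed at least 4.5 of its 6 mm) while the clamp lever is still open (value of joint seat_plunger above 0.0045 m and value of joint clamp_lever below 0.6 rad), for 0.2 s.
At the end, for the whole second after the job is handed in: The top plate lies flat in the hood's slot, at rest, its front edge home against the stop (seat plunger pressed at least 4.5 of 6 mm, stop slipped less than 1.5 mm); the clamp lever is turned to within 0.17 rad of its end stop; the other two plates are within 12 mm of where they lay (all of step 1 and value of joint seat_plunger above 0.0045 m and value of joint clamp_lever above 1.4 rad and linear speed of plate_top below 0.01 m/s and value of joint stop_block below 0.0015 m); the robot touches nothing.
It fails at once if the stop is rammed out of its setting (slips more than 1.5 mm) (value of joint stop_block above 0.0015 m).
It fails at once if another thing on the table is shoved more than 20 mm or knocked over (distance of any of powder_jar, steel_beaker, alcohol_bottle, sample_vial, tally_counter, punch_tin, dust_brush, gauge_block, thumb_screw from where it was at the start of the episode above 0.02 m or angle between any of powder_jar, steel_beaker, alcohol_bottle, sample_vial, tally_counter, punch_tin, dust_brush, gauge_block, thumb_screw's own z axis and vertical above 0.6 rad).
It fails at once if a lower plate is dragged more than 30 mm (distance of any of plate_middle, plate_bottom from where it was at the start of the episode above 0.03 m).
It also fails if it takes over 58 s, if anything falls off the work surface, if the arm or the gripper's body presses on something with over 40 N, if the wrist force passes 120 N, or if a joint passes its speed limit or range.

## Working session

There is one attempt and no reset: what is moved stays moved. The work goes in short steps, each a Python script; the robot and the scene stay as the last script left them, time stands still between calls to the robot, and variables do not carry over. Pictures are saved under pics/ and viewed, at most 10 in all, crops included, and the job is handed in when it is done.

```bash
mkdir -p pics; cat > h.py <<'E'
import numpy as np, cv2
from plant import arm, jaws, imaging, ticket
def cam(name, st=None):
    c=imaging.calibration(name); f=192/np.tan(np.radians(c["vertical_fov"])/2)
    if name=="wrist":
        H=np.array(c["hand_eye"]); R=np.array(st["tool_rot"]); o=R@H[:3,3]+np.array(st["tcp_pos"]); Rc=R@H[:3,:3]
    else: o=np.array(c["origin"]); Rc=np.array(c["rotation"])
    return dict(f=f,cx=c["cx"],cy=c["cy"],k=c["k1"],o=o,R=Rc)
def ray(C,u,v):
    d=np.array([(u-C["cx"])/C["f"],(v-C["cy"])/C["f"]]); s=d.copy()
    for _ in range(20): s=d/(1+C["k"]*(s@s))
    r=C["R"]@np.array([s[0],-s[1],-1]); return r/np.linalg.norm(r)
def proj(C,P):
    p=C["R"].T@(np.array(P,float)-C["o"]); s=np.array([p[0],-p[1]])/-p[2]; s=s*(1+C["k"]*(s@s)); return s*C["f"]+[C["cx"],C["cy"]]
def atz(C,u,v,z):
    r=ray(C,u,v); return C["o"]+r*(z-C["o"][2])/r[2]
def tri(*obs):
    A=0;b=0
    for C,u,v in obs:
        r=ray(C,u,v); M=np.eye(3)-np.outer(r,r); A=A+M; b=b+M@C["o"]
    return np.linalg.solve(A,b)
def save(n,im): cv2.imwrite("pics/"+n+".png",cv2.cvtColor(im,cv2.COLOR_RGB2BGR))
E
python3 - <<'E'
from h import *
for n in("top","side"):
    im=imaging.read_camera(n); cv2.imwrite(f"pics/{n}.png",cv2.resize(cv2.cvtColor(im,cv2.COLOR_RGB2BGR),(800,600),interpolation=cv2.INTER_CUBIC)); C=cam(n); print(n,C)
s=arm.get_state();print(s)
E
```

```text
top {'f': np.float64(496.6711047305893), 'cx': 253.51717982657172, 'cy': 189.41555635725493, 'k': -0.06564449138229074, 'o': array([ 440.25313979,  -43.88731933, 1508.50509349]), 'R': array([[-2.13365372e-02,  9.96336391e-01, -8.28163469e-02],
       [-9.99772142e-01, -2.12097764e-02,  2.41019404e-03],
       [ 6.44847837e-04,  8.28489017e-02,  9.96561912e-01]])}
side {'f': np.float64(470.4984924474966), 'cx': 249.82610016183736, 'cy': 190.9841449012335, 'k': -0.16377376557251416, 'o': array([ 734.75645853,  511.03577533, 1099.78337708]), 'R': array([[-0.95042455, -0.25792031,  0.17369597],
       [ 0.31065442, -0.81212766,  0.49390535],
       [ 0.01367508,  0.52337919,  0.85199015]])}
{'clock': 0.1, 'joint_pos': array([-8.45177605e+01,  9.11091930e+00,  9.15636917e+01, -1.74534569e-03,
        7.94246411e+01, -1.20403164e+01]), 'qd': array([-0.01911781, -0.04168846, -0.21058587, -0.05907203,  0.06029494,
        0.03462333]), 'effort': array([-4.10026059e-04, -3.86502635e+01, -3.22959960e+01,  7.03026820e-02,
        3.39143991e-02, -4.52650534e-05]), 'tcp_pos': array([ 173.01275856, -547.75544942,  213.71003065]), 'tool_rot': array([[ 9.53596838e-01,  3.01086419e-01, -1.95304453e-04],
       [ 3.01086299e-01, -9.53595342e-01,  1.72149173e-03],
       [ 3.32076363e-04, -1.70041256e-03, -9.99998499e-01]]), 'ft_force': array([-0.08783689, -0.02358817, -0.3609598 ]), 'moment': array([0.04304783, 0.03104846, 0.00374782]), 'gripper_force': 0.0, 'opening': 92.06729799209461}
```

View pics/top.png

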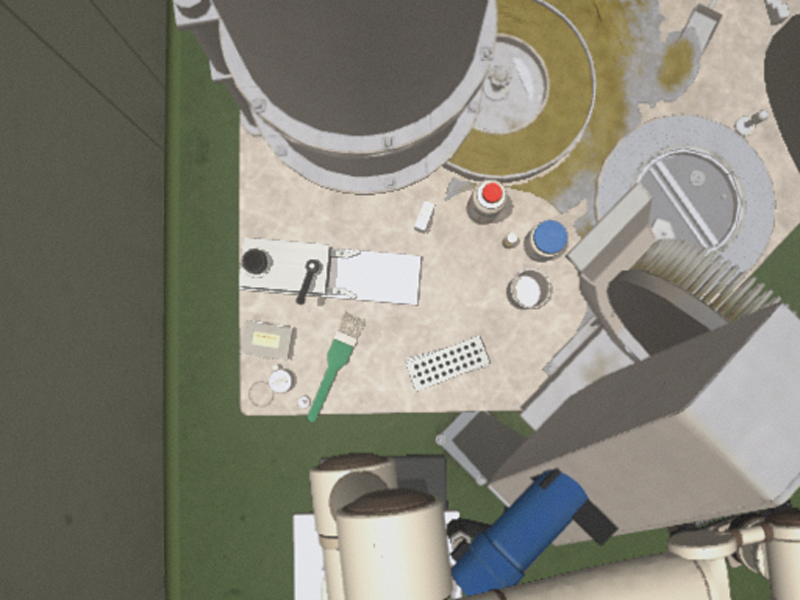

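View pics/side.png

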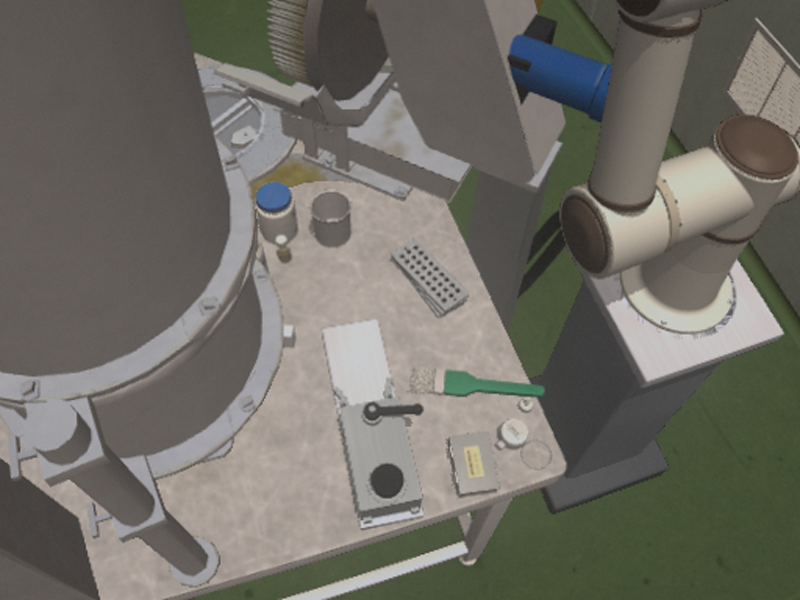

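Top view: the stack is centred at about (448,363) and the hood runs from (420,278) on the right to (243,270) on the left, with its mouth at about (330,272). Its x axis therefore points along world +y, and the lever points at the robot. In the side view the stack is at (430,275), the mouth at about (368,400), and the tall grinder stands beside the arm.

```bash
python3 - <<'E'
from h import *
np.set_printoptions(precision=1,suppress=True)
T=cam("top");S=cam("side");k=.64
def t(n,a,b): print(n,tri((T,a[0]*k,a[1]*k),(S,b[0]*k,b[1]*k)))
t("boxlow1",(490,485),(530,182)); t("boxlow2",(552,543),(563,140)); t("motor",(560,480),(515,45))
t("jar",(550,237),(273,197)); t("redcap",(491,192),(258,268)); t("spigot",(255,260),(388,480)); t("leverball",(301,299),(418,409)); t("leverax",(313,266),(373,410))
t("bedR far",(421,256),(378,321));t("bedR near",(419,305),(324,331))
for n,p,z in [("st TR",(483,337),24),("st BR",(489,362),24),("st BL",(415,389),24),("st TL",(409,364),24),("bedfar",(421,256),18),("bednear",(419,305),18),("mouthfar",(330,248),18),("mouthnear",(329,293),76),("hoodTLfar",(243,238),76),("hoodBL",(241,290),76),("drum",(360,192),100),("screw",(512,240),60),("boxcorner",(440,440),300)]:
    print(n,atz(T,p[0]*k,p[1]*k,z))
print(proj(T,[173,-548,214])/k, proj(S,[173,-548,214])/k)
E
```

```text
boxlow1 [ 221.4 -208.7  120. ]
boxlow2 [ 101.3 -319.8   80.6]
motor [ 264.7 -278.7  377.1]
jar [ 661.4 -333.8   94.2]
redcap [ 735.9 -223.6   66.3]
spigot [627.8 211.5  95.5]
leverball [553.7 126.1 105.4]
leverax [615.1 104.2  96.4]
bedR far [594.7 -72.6  77.9]
bedR near [ 592.9 -106.1  -40. ]
st TR [ 481.3 -212.    24. ]
st BR [ 433.4 -222.    24. ]
st BL [385.3 -79.6  24. ]
st TL [433.  -69.3  24. ]
bedfar [640.7 -97.3  18. ]
bednear [545.7 -91.2  18. ]
mouthfar [660.1  78.7  18. ]
mouthnear [567.5  76.9  76. ]
hoodTLfar [674.1 236.5  76. ]
hoodBL [576.5 240.6  76. ]
drum [751.1  15.2 100. ]
screw [ 662.  -268.4   60. ]
boxcorner [ 316.3 -109.7  300. ]
[702.3 514.3] [490.5  17.3]
```

```bash
python3 - <<'E'
from h import *
np.set_printoptions(precision=0,suppress=True)
T=cam("top");S=cam("side");k=.64
for p in [(680,405),(785,308),(490,485),(552,543),(460,580),(585,490)]:
    print(p)
    for z in range(0,900,100):
        w=atz(T,p[0]*k,p[1]*k,z); print("  ",w, proj(S,w)/k)
s=arm.get_state(); R=s["tool_rot"]; q0=s["joint_pos"]
for p in [(173,-548,500),(173,-548,600),(173,-548,700),(60,-320,500),(60,-300,600),(60,-300,700),(300,0,500),(300,-30,600)]: print(p,arm.ik(p,R))
im=imaging.read_camera("wrist"); im2=imaging.read_camera("side")[:200,200:420]; im2=cv2.resize(im2,(0,0),fx=384/200,fy=384/200); save("w0",np.hstack([im,im2])[:, :930])
im=cv2.imread("pics/w0.png"); cv2.imwrite("pics/w0.png",cv2.resize(im,(800,int(im.shape[0]*800/im.shape[1]))))
E
```

```text
(680, 405)
   [ 341. -596.    0.] [398. 100.]
   [ 347. -559.  100.] [401.  75.]
   [ 354. -523.  200.] [406.  48.]
   [ 361. -486.  300.] [411.  16.]
   [ 367. -450.  400.] [416. -20.]
   [ 374. -413.  500.] [423. -63.]
   [ 380. -376.  600.] [ 431. -113.]
   [ 387. -340.  700.] [ 440. -172.]
   [ 394. -303.  800.] [ 452. -240.]
(785, 308)
   [ 525. -818.    0.] [289.  53.]
   [ 520. -766.  100.] [293.  30.]
   [ 514. -715.  200.] [298.   4.]
   [ 508. -664.  300.] [303. -25.]
   [ 503. -613.  400.] [309. -59.]
   [ 497. -561.  500.] [316. -98.]
   [ 491. -510.  600.] [ 325. -145.]
   [ 486. -459.  700.] [ 336. -199.]
   [ 480. -407.  800.] [ 350. -261.]
(490, 485)
   [ 197. -220.    0.] [531. 216.]
   [ 214. -208.  100.] [535. 189.]
   [ 230. -197.  200.] [540. 157.]
   [ 246. -185.  300.] [545. 121.]
   [ 262. -173.  400.] [551.  78.]
   [ 278. -162.  500.] [558.  28.]
   [ 294. -150.  600.] [565. -31.]
   [ 310. -138.  700.] [ 574. -101.]
   [ 326. -127.  800.] [ 582. -182.]
(552, 543)
   [  84. -336.    0.] [558. 160.]
   [ 107. -317.  100.] [562. 134.]
   [ 131. -298.  200.] [5
[... 554 characters left out ...]
 490)
   [ 183. -403.    0.] [501. 147.]
   [ 200. -379.  100.] [505. 121.]
   [ 217. -356.  200.] [509.  92.]
   [ 234. -332.  300.] [513.  59.]
   [ 251. -308.  400.] [519.  20.]
   [ 268. -284.  500.] [525. -26.]
   [ 285. -260.  600.] [532. -79.]
   [ 302. -237.  700.] [ 540. -142.]
   [ 319. -213.  800.] [ 549. -215.]
(173, -548, 500) [-85.   9.  60.  -0. 111. -12.]
(173, -548, 600) [-85.  16.  40.  -0. 124. -12.]
(173, -548, 700) None
(60, -320, 500) [-101.  -29.   92.   -0.  116.  -28.]
(60, -300, 600) [-102.  -25.   78.   -0.  127.  -29.]
(60, -300, 700) [-102.  -15.   58.   -0.  138.  -29.]
(300, 0, 500) [-24. -32.  95.   0. 118.  49.]
(300, -30, 600) [-29. -25.  78.   0. 127.  43.]
```

View pics/w0.png

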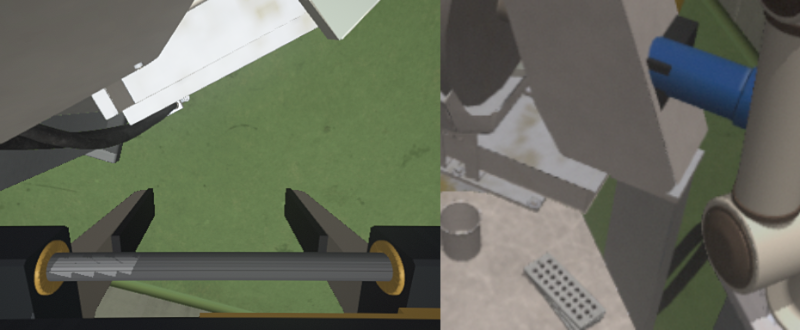

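The pictures show the grinder's motor at about (130..250, -130..-310, z≈400), between the arm and the stack. I'll rise straight up first, retract, and look before swinging.

```bash
python3 - <<'E'
from h import *
np.set_printoptions(precision=0,suppress=True)
s=arm.get_state(); p=s["tcp_pos"]
arm.move_linear([p[0],p[1],610],vel=350); print(arm.get_state()["clock"])
s1=arm.get_state(); a=imaging.read_camera("wrist")
arm.reach([60,-330,640],s["tool_rot"]); s2=arm.get_state(); print(s2["clock"],s2["joint_pos"])
b=imaging.read_camera("wrist"); t=imaging.read_camera("top")
save("w1",cv2.resize(np.vstack([np.hstack([a,b]),np.hstack([t,imaging.read_camera("side")])]),(800,600)))
E
```

```text
1.7583
2.7833 [-101.  -17.   68.   -0.  130.  -28.]
```

View pics/w1.png

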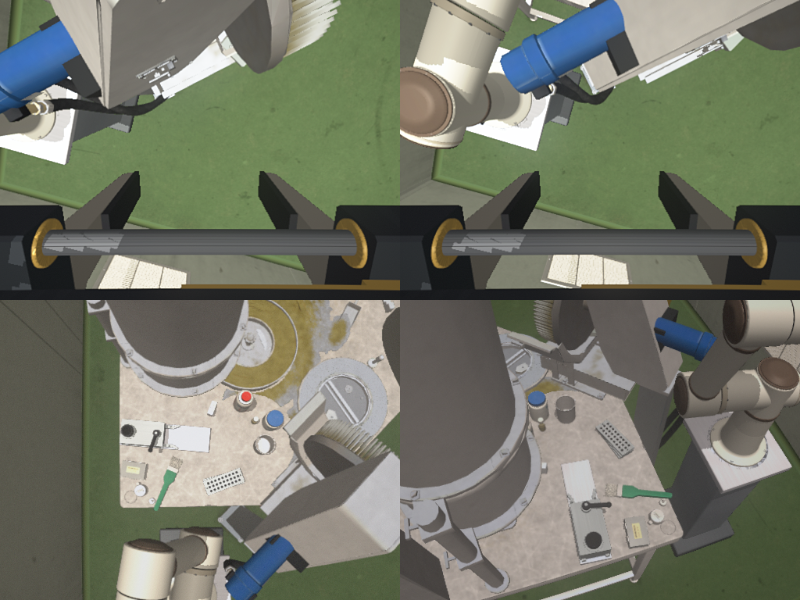

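The composite shows the motor and slab up-left in wrist A and upper right in wrist B. The slab bottom corner is at A(105,107). I'll match that corner across views to get the slab height.

```bash
python3 - <<'E'
from h import *
np.set_printoptions(precision=0,suppress=True)
T=cam("top");S=cam("side");k=.64
s=arm.get_state(); B=cam("wrist",s); sa=dict(s); sa["tcp_pos"]=np.array([173,-548,610.]); A=cam("wrist",sa)
print(A["o"],B["o"],B["f"])
def q(n,*o):
    X=tri(*o); print(n,X,[np.round(np.hypot(*(proj(c,X)-[u,v]))) for c,u,v in o])
m=1.28
a=(A,105*m,107*m)
for p in [(690,400),(765,505),(552,543),(785,305),(490,485)]: q(("A corner",p),a,(T,p[0]*k,p[1]*k))
for p in [(640,68),(625,5),(590,88),(635,62)]: q(("A-B",p),a,(B,(p[0]-400)*m,p[1]*m))
q("motor near",(T,240*m,283*m),(S,305*m,47*m)); q("motor near TB",(T,232*m,283*m),(B,107*m,70*m))
for p in [(300,0,700),(300,0,780),(250,0,750),(280,0,800)]: print(p,arm.ik(p,np.array([[0,1,0],[1,0,0],[0,0,-1.]])))
E
```

```text
[ 242. -527.  780.] [ 129. -310.  809.] 301.73987739845285
('A corner', (690, 400)) [ 290. -431.  546.] [np.float64(140.0), np.float64(49.0)]
('A corner', (765, 505)) [ 236. -470.  613.] [np.float64(51.0), np.float64(15.0)]
('A corner', (552, 543)) [ 119. -306.  154.] [np.float64(1.0), np.float64(0.0)]
('A corner', (785, 305)) [ 362. -480.  742.] [np.float64(320999.0), np.float64(85.0)]
('A corner', (490, 485)) [ 133. -232.  -54.] [np.float64(21.0), np.float64(18.0)]
('A-B', (640, 68)) [ 171. -375.  368.] [np.float64(10.0), np.float64(9.0)]
('A-B', (625, 5)) [ 206. -357.  444.] [np.float64(60.0), np.float64(58.0)]
('A-B', (590, 88)) [ 113. -287.  106.] [np.float64(2.0), np.float64(2.0)]
('A-B', (635, 62)) [ 174. -368.  361.] [np.float64(14.0), np.float64(14.0)]
motor near [ 143. -166.  346.] [np.float64(4.0), np.float64(4.0)]
motor near TB [ 117. -135.  323.] [np.float64(6.0), np.float64(9.0)]
(300, 0, 700) [-24. -16.  58.  -0. 138. -24.]
(300, 0, 780) [-24.  -5.  36.  -0. 149. -24.]
(250, 0, 750) [-29. -17.  50.  -0. 146. -29.]
(280, 0, 800) None
```

```bash
python3 - <<'E'
from h import *
np.set_printoptions(precision=0,suppress=True)
s=arm.get_state(); arm.reach([45,-270,745],s["tool_rot"]); q=arm.get_state()["joint_pos"]; print(q)
for j in (-75,-50,-25):
    q[0]=j; arm.move_joints(q); s=arm.get_state(); print(s["clock"],s["tcp_pos"],s["ft_force"])
# camera look over stack and hood: tool x = +x world, y=-y
R=np.array([[1,0,0],[0,-1,0],[0,0,-1.]])
print(arm.ik([360,-100,420],R),arm.ik([520,80,420],R))
arm.reach([340,-60,480],R)
ims=[];import pickle
P=[(340,-110,420),(380,-170,420),(470,40,420),(470,120,420)];D=[]
for i,p in enumerate(P):
    arm.reach(p,R) if i in(0,2) else arm.move_linear(p,vel=300)
    arm.dwell(.2); s=arm.get_state(); im=imaging.read_camera("wrist"); D.append((s,im)); save(f"raw{i}",im)
pickle.dump(D,open("d.pkl","wb")); print(arm.get_state()["clock"])
cv2.imwrite("pics/w2.png",cv2.resize(cv2.vconcat([cv2.hconcat([cv2.imread(f"pics/raw{i}.png") for i in(0,1)]),cv2.hconcat([cv2.imread(f"pics/raw{i}.png") for i in(2,3)])]),(800,600),interpolation=cv2.INTER_AREA))
E
```

```text
[-106.  -14.   50.   -0.  145.  -34.]
4.175 [ 180. -209.  743.] [-0.  0.  0.]
4.75 [ 251. -114.  744.] [ 0. -1. -1.]
5.325 [276.   3. 744.] [ 0. -1. -0.]
[-34. -24.  99.  -0. 105.  56.] [ -4.  -1.  79.  -0. 102.  86.]
9.9
```

View pics/w2.png

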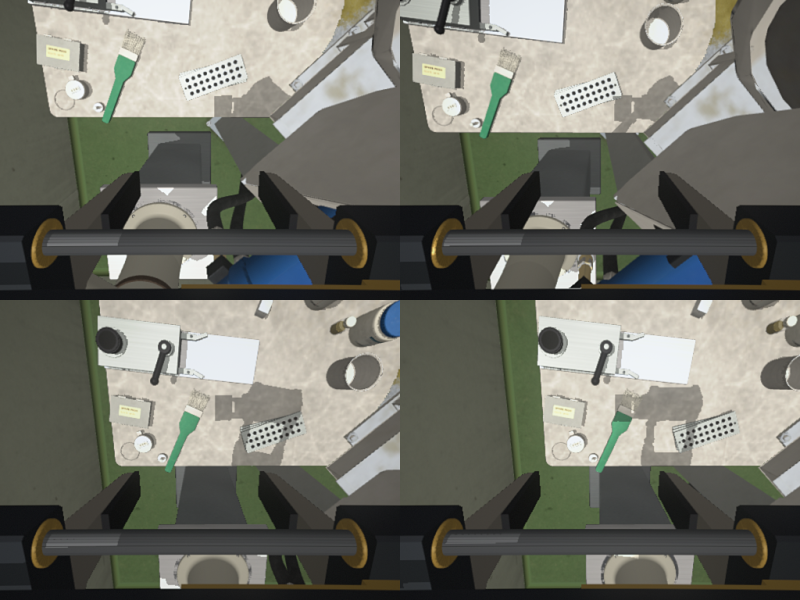

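Swing done. In the wrist views (composite pixels), the stack is at (212,76) in the first frame and (272,432) in the third. The hood bed, lever and spigot are at (220,360), (160,360) and (110,340). Next I'll take closer two-place views for accuracy.

```bash
python3 - <<'E'
from h import *
import pickle
np.set_printoptions(precision=0,suppress=True)
T=cam("top");S=cam("side");k=.64
for z in (0,50,100,200): print("drum",z,atz(S,283*k,395*k,z),atz(S,283*k,330*k,z),"top",atz(T,420*k,186*k,z),atz(T,360*k,193*k,z))
R=np.array([[1,0,0],[0,-1,0],[0,0,-1.]]);D=[]
P=[(365,-120,270),(365,-170,270),(530,-10,270),(530,60,270)]
arm.reach((500,60,300),R)
for i in (3,2,0,1):
    p=P[i]; arm.move_linear(p,vel=300); arm.dwell(.25); s=arm.get_state(); im=imaging.read_camera("wrist"); D.append((s,im)); cv2.imwrite(f"pics/c{i}.png",cv2.cvtColor(im,cv2.COLOR_RGB2BGR))
pickle.dump(dict(zip((3,2,0,1),D)),open("d.pkl","wb")); print(arm.get_state()["clock"])
for i in range(4): C=cam("wrist",dict(zip((3,2,0,1),D))[i][0]); print(i,[proj(C,x) for x in ((433,-146,24),(600,-90,18),(610,85,18))])
cv2.imwrite("pics/w3.png",cv2.resize(cv2.vconcat([cv2.hconcat([cv2.imread(f"pics/c{i}.png")[:288,64:448] for i in(0,1)]),cv2.hconcat([cv2.imread(f"pics/c{i}.png")[:288,64:448] for i in(2,3)])]),(800,600),interpolation=cv2.INTER_CUBIC))
E
```

```text
drum 0 [735.  -4.   0.] [ 706. -122.    0.] top [783. -99.   0.] [771.  19.   0.]
drum 50 [735.  20.  50.] [707. -93.  50.] top [771. -98.  50.] [760.  17.  50.]
drum 100 [735.  43. 100.] [708. -64. 100.] top [760. -96. 100.] [749.  15. 100.]
drum 200 [735.  90. 200.] [711.  -7. 200.] top [737. -92. 200.] [727.  11. 200.]
13.5083
0 [array([275., 115.]), array([231., -30.]), array([ 83., -41.])]
1 [array([237., 114.]), array([189., -30.]), array([ 40., -42.])]
2 [array([347., 230.]), array([315., 113.]), array([185., 105.])]
3 [array([394., 230.]), array([365., 113.]), array([236., 106.])]
```

View pics/w3.png

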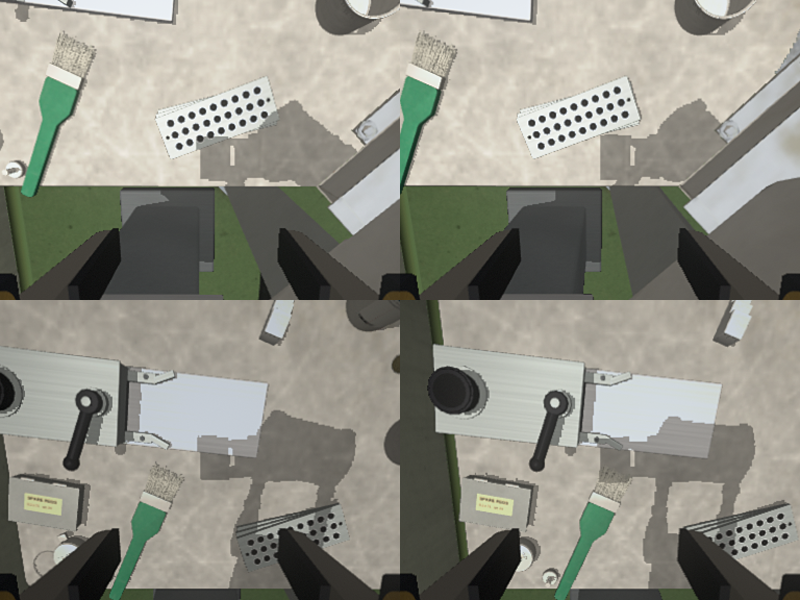

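```bash
python3 - <<'E'
import cv2
def c(i,u,v,w): return cv2.resize(cv2.imread(f"pics/c{i}.png")[v:v+w*3//4,u:u+w],(400,300),interpolation=cv2.INTER_CUBIC)
cv2.imwrite("pics/w4.png",cv2.vconcat([cv2.hconcat([c(0,208,65,128),c(1,168,65,128)]),cv2.hconcat([c(2,170,45,160),c(3,225,45,160)])]))
E
```

```text
(no output)
```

View pics/w4.png

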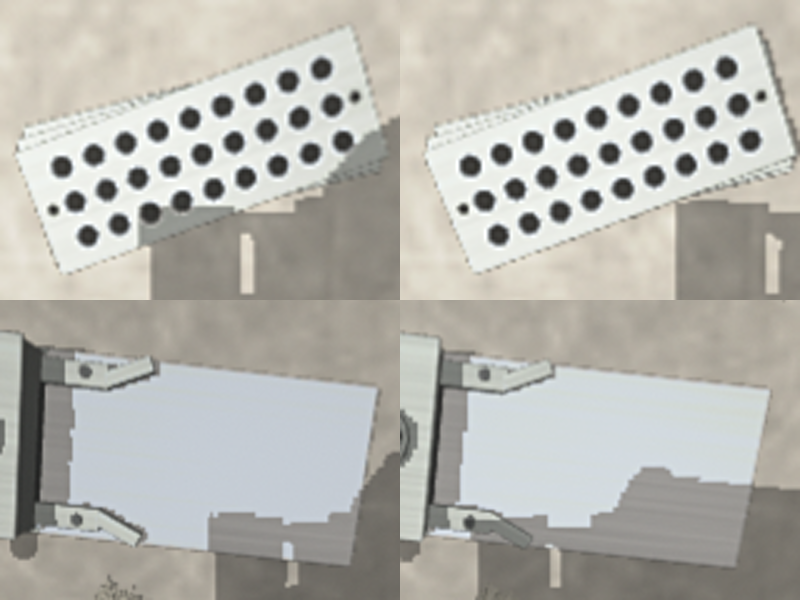

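The crops show the top plate clearly. Its end pinholes are at (53,210) and (355,97) in the first crop and at (463,209) and (761,96) in the second. Bed end corners are at (378,387)/(350,566) and (769,389)/(736,567), and the roof front edge at (22,333)/(20,537) and (440,337)/(427,537).

```bash
cat > fit.py <<'E'
from h import *
import pickle
from scipy.optimize import least_squares
np.set_printoptions(precision=2,suppress=True)
D=pickle.load(open("d.pkl","rb")); C={i:cam("wrist",D[i][0]) for i in D}
pl={0:[(17,155),(352,28),(386,152),(65,274),(53,210),(355,97)],1:[(27,155),(357,27),(395,153),(75,272),(63,209),(361,96)]}
# plate x along world +y-ish: image left end = +x end ; far(image up)= -y side
plm=[(75,-28),(-75,-28),(-75,28),(75,28),(None),(None)]
hd={2:[(378,87),(350,266),(22,33),(20,237)],3:[(369,89),(336,267),(40,37),(27,237)]}
hm=[(-170,-48,18),(-170,48,18),(4,-46,76),(4,46,76)]
raw=lambda i,p:(({0:208,1:168,2:170,3:225}[i]+p[0]*(.32 if i<2 else .4)),({0:65,1:65,2:45,3:45}[i]+p[1]*(.32 if i<2 else .4)))
def W(q,m): c,s=np.cos(q[2]),np.sin(q[2]); return np.array([q[0]+c*m[0]-s*m[1],q[1]+s*m[0]+c*m[1],q[3]+m[2]])
def fp(q): return np.concatenate([proj(C[i],W(q,plm[j]+(0,)))-raw(i,pl[i][j]) for i in pl for j in range(4)])
def fh(q): return np.concatenate([proj(C[i],W(q,hm[j]))-raw(i,hd[i][j]) for i in hd for j in range(4)])
a=least_squares(fp,[433,-146,1.9,24]); b=least_squares(fh,[610,80,1.5,0])
if __name__=="__main__":
    print("plate",a.x,np.degrees(a.x[2]),a.fun); print("hood",b.x,np.degrees(b.x[2]),b.fun)
    for j in (4,5): print(tri(*[(C[i],*raw(i,pl[i][j])) for i in pl]))
    T=cam("top");k=.64
    print("check top px*1.5625", [proj(T,W(a.x,plm[j]+(0,)))/k for j in range(4)],[proj(T,W(b.x,m))/k for m in hm])
E
python3 fit.py
```

```text
plate [ 432.9  -143.61    1.92   17.47] 110.2322624666331 [ 0.13 -0.49 -0.8  -0.68  0.29  1.22 -0.14  0.26 -0.06 -0.83 -0.72 -0.62
  0.42  0.62  0.95  0.6 ]
hood [613.18  76.08   1.46  -6.14] 83.91950932188539 [ 0.32 -0.54  0.22 -0.38  1.55  0.05 -0.86  0.2   0.27 -0.43 -0.73 -0.18
  0.53  0.03 -1.47  1.08]
[409.54 -78.87  22.26]
[ 456.59 -207.19   23.05]
check top px*1.5625 [array([405.96, 363.9 ]), array([478.58, 335.22]), array([489.45, 362.4 ]), array([416.71, 391.25])] [array([421.25, 255.3 ]), array([417.18, 304.37]), array([329.53, 244.37]), array([324.98, 293.16])]
```

```bash
cat >> h.py <<'E'
def Rz(yaw): # tool down, tool x along yaw (deg)
    c,s=np.cos(np.radians(yaw)),np.sin(np.radians(yaw)); return np.array([[c,s,0],[s,-c,0],[0,0,-1.]])
E
python3 - <<'E'
from fit import *
hb=least_squares(lambda q:fh([*q,0]),[613,76,1.46]); print("hood z0",hb.x,np.degrees(hb.x[2]))
ap=[433,-143.3]; Rp=Rz(110.2); print(arm.ik([*ap,150],Rp),arm.ik([*ap,18],Rp))
hood=[hb.x[0],hb.x[1],hb.x[2],0]; pickle.dump(hood,open("hood.pkl","wb"))
w=W(hood,(-133,0,0)); Rh=Rz(np.degrees(hood[2])); print(w,arm.ik([w[0],w[1],150],Rh))
jaws.gripper_to(80,30)
arm.reach([*ap,150],Rp); arm.move_linear([*ap,40],vel=150); s=arm.get_state(); print(s["tcp_pos"],s["ft_force"])
arm.move_linear([*ap,18.2],vel=40); arm.dwell(.1); s=arm.get_state(); print(s["tcp_pos"],s["ft_force"])
jaws.gripper_to(40,30); s=arm.get_state(); print(s["opening"],s["gripper_force"],s["ft_force"],s["tcp_pos"])
if s["opening"]>50:
    arm.move_linear([*ap,30],vel=40); arm.move_linear([*ap,120],vel=150); arm.dwell(.2)
    s=arm.get_state(); print(s["opening"],s["gripper_force"],s["ft_force"],s["clock"])
    t=imaging.read_camera("top"); save("t5",cv2.resize(t[150:310,140:353],(800,600),interpolation=cv2.INTER_CUBIC))
E
```

```text
hood z0 [612.94  76.27   1.46] 83.91616939071622
[-33.55  -5.52 114.01  -0.    71.52 -53.75] [-33.55   6.81 118.78  -0.    54.41 -53.75]
[598.84 -55.98   0.  ] [-16.84  16.05  90.86  -0.    73.1  -10.76]
[ 433.68 -143.78   40.83] [-0.76  0.34  0.34]
[ 433.19 -143.43   18.39] [-0.3  -0.25 -0.42]
55.37470756197831 29.999848008155823 [ 0.24  0.43 -0.08] [ 433.2  -143.33   18.31]
55.42601963203714 29.99855875968933 [-1.01  0.09 -3.15] 19.0
```

One plate is held: the gripper is open to 55.4 mm and carries about 3–4 N. Now placing it.

```bash
python3 - <<'E'
from fit import *
hood=pickle.load(open("hood.pkl","rb")); w=W(hood,(-133,0,0)); Rh=Rz(np.degrees(hood[2])); p=lambda z:[w[0],w[1],z]
arm.reach(p(110),Rh); arm.move_linear(p(26),vel=100); arm.dwell(.2); f0=arm.get_state()["ft_force"][2]
z=22.5
while z>17.5:
    arm.move_linear(p(z),vel=20); f=arm.get_state()["ft_force"][2]-f0; print(round(z,1),round(f,1),end="; ")
    if f>5: break
    z-=.6
jaws.gripper_to(76); s=arm.get_state(); print(s["tcp_pos"],s["ft_force"],s["clock"])
arm.move_linear(p(130),vel=150)
# look from behind the mouth
R=Rz(0); arm.reach([520,-20,270],R); arm.dwell(.2); s=arm.get_state(); im=imaging.read_camera("wrist"); C=cam("wrist",s); print(s["clock"])
for x in [W(hood,(-208,0,26)),W(hood,(-58,0,26)),(433,-143,16)]: print(proj(C,x))
save("c5",im); pickle.dump(s,open("s5.pkl","wb"))
i2=im[40:280,150:470]; save("w5",cv2.resize(i2,(800,600),interpolation=cv2.INTER_CUBIC))
E
```

```text
22.5 0.4; 21.9 -0.8; 21.3 0.3; 20.7 -0.4; 20.1 1.9; 19.5 9.7; [598.9  -56.    19.41] [ 0.16 -0.03  0.55] 23.0833
25.5
[338.32 111.61]
[225.17  99.  ]
[337.12 221.27]
```

View pics/w5.png

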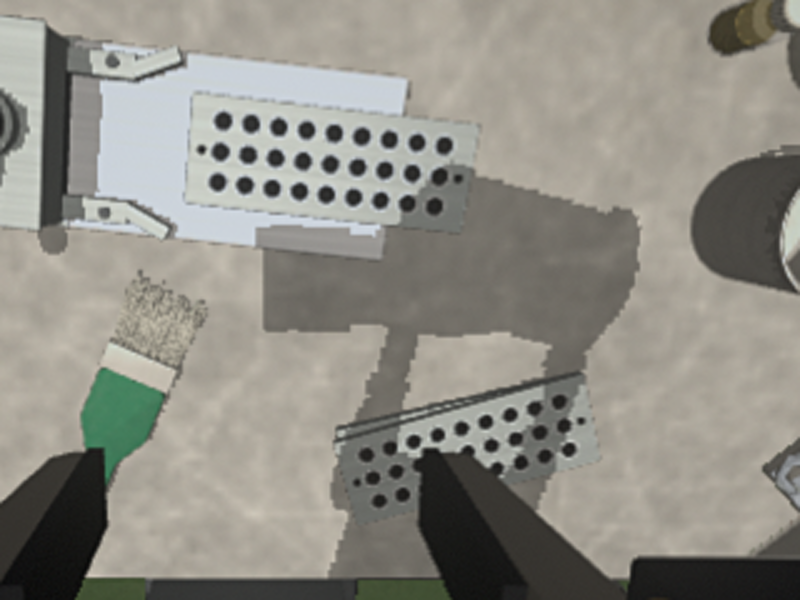

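The plate lies flat with its front edge at px x≈190, just before the flare tips at (180,55) and (168,235). It sits about 2 mm off centre, inside the lead-in, and the two lower plates look undisturbed. Next I'll push from behind with the fingers shut.

```bash
cat > push.py <<'E'
from fit import *
hood=pickle.load(open("hood.pkl","rb")); Rh=Rz(np.degrees(hood[2])); hx=np.array([np.cos(hood[2]),np.sin(hood[2]),0])
jaws.gripper_to(0,30)
P=lambda x,z:W(hood,(x,1,z))
arm.reach(P(-234,120),Rh); arm.move_linear(P(-234,20.7),vel=150); arm.dwell(.2)
f0=arm.get_state()["ft_force"]@hx; print("start",arm.get_state()["clock"],f0)
F=lambda:-(arm.get_state()["ft_force"]@hx-f0)
x=-222.; log=[]
while x<-48:
    x+= 5 if x<-155 else 1.2
    arm.move_linear(P(x,20.7),vel=60 if x<-155 else 20); f=F(); log.append((round(x,1),round(f,1)))
    if f>(25 if x<-120 else 14):
        arm.dwell(.1); f=F(); log.append(("again",round(f,1)))
        if f>12: break
    if arm.get_state()["clock"]>42: break
s=arm.get_state(); print(log,s["clock"],s["tcp_pos"],x); pickle.dump((x,f0),open("x.pkl","wb"))
E
python3 push.py
```

```text
start 29.175 0.1279078789066069
[(-217.0, np.float64(0.5)), (-212.0, np.float64(0.1)), (-207.0, np.float64(-0.3)), (-202.0, np.float64(0.3)), (-197.0, np.float64(-0.1)), (-192.0, np.float64(-0.1)), (-187.0, np.float64(-1.5)), (-182.0, np.float64(0.0)), (-177.0, np.float64(-0.4)), (-172.0, np.float64(0.8)), (-167.0, np.float64(0.2)), (-162.0, np.float64(-0.6)), (-157.0, np.float64(0.2)), (-152.0, np.float64(1.3)), (-150.8, np.float64(1.1)), (-149.6, np.float64(1.8)), (-148.4, np.float64(2.1)), (-147.2, np.float64(2.2)), (-146.0, np.float64(2.9)), (-144.8, np.float64(4.0)), (-143.6, np.float64(3.1)), (-142.4, np.float64(2.5)), (-141.2, np.float64(2.8)), (-140.0, np.float64(2.7)), (-138.8, np.float64(2.9)), (-137.6, np.float64(3.4)), (-136.4, np.float64(3.7)), (-135.2, np.float64(3.0)), (-134.0, np.float64(4.3)), (-132.8, np.float64(3.5)), (-131.6, np.float64(3.5)), (-130.4, np.float64(3.3)), (-129.2, np.float64(2.5)), (-128.0, np.float64(3.2)), (-126.8, np.float64(3.2)), (-125.6, np.float64(3.1)), (-124.4, np.float64(2.3)), (-123.2, np.float64(2.8)), (-122.0, np.float64(2.6)), (-120.8, np.float64(2.8)), (-119.6, np.float64(2.9)), (-118.4, np.float64(4.7)), (-117.2, np.float64(4.1)), (-116.0, np.float64(3.1)), (-114.8, np.float64(3.4)), (-113.6, np.float64(4.8)), (-112.4, np.float64(7.2)), (-111.2, np.float64(10.5)), (-110.0, np.float64(13.3)), (-108.8, np.float64(16.9)), ('again', np.float64(16.8))] 42.1083 [601.1  -35.85  21.15] -108.80000000000018
```

Resistance rises steadily to 17 N at about 47 mm behind the mouth. That is well above the wiper's force and inside the stop's range, so it is the stop. I'll give one firmer check push (below 30 N), then swing the lever, as time is short.

```bash
cat > lever.py <<'E'
from fit import *
hood=pickle.load(open("hood.pkl","rb")); Rh=Rz(np.degrees(hood[2])); hx=np.array([np.cos(hood[2]),np.sin(hood[2]),0]); hy=np.array([-hx[1],hx[0],0])
x,f0=pickle.load(open("x.pkl","rb")); P=lambda x,y,z:W(hood,(x,y,z))
G=lambda:arm.get_state()
p0=G()["tcp_pos"]@hx
arm.move_linear(P(x+2.4,1,20.7),vel=20); s=G(); print("push",-(s["ft_force"]@hx-f0),s["tcp_pos"]@hx-p0)
arm.move_linear(P(x-12,1,20.7),vel=100); arm.move_linear(P(x-12,1,140),vel=250)
def Q(th,z=99,back=0,r=48):
    n=np.array([np.cos(th),-np.sin(th)]); d=np.array([np.sin(th),np.cos(th)])
    q=np.array([28,0])+r*d-n*(6.5+10*abs(n[0])+18*abs(n[1])+back); return P(q[0],q[1],z)
arm.reach(Q(0,140,12),Rh); arm.move_linear(Q(0,99,12),vel=200); b=G()["ft_force"].copy(); print(G()["clock"],b)
for th in np.linspace(0.1,1.571,8):
    arm.move_linear(Q(th),vel=130); f=G()["ft_force"]-b; print(round(th,2),(f@hx).round(1),(f@hy).round(1),f[2].round(1),end="; ")
    if np.linalg.norm(f)>30: break
for k in (1,2,3,4,5,6):
    if (G()["ft_force"]-b)@hy>9: break
    arm.move_linear(Q(1.571,back=-1.5*k),vel=60); print("k",k,((G()["ft_force"]-b)@hy).round(1),end="; ")
s=G(); t=s["tcp_pos"]-P(0,0,0); print("\n",s["clock"],t@hx,t@hy)
arm.move_linear(Q(1.571,back=18),vel=150); arm.move_linear(Q(1.571,180,18),vel=250)
s=G(); print(s["clock"],s["ft_force"])
im=imaging.read_camera("side"); save("w6",cv2.resize(im[180:350,180:406],(800,600),interpolation=cv2.INTER_CUBIC)); print(G()["clock"])
E
python3 lever.py
```

```text
push 24.23728813570281 0.24865917612751787
44.2333 [0.23 0.16 0.1 ]
0.1 -0.9 -0.0 0.2; 0.31 0.3 -0.1 0.2; 0.52 -1.2 -0.7 0.2; 0.73 -0.9 0.3 0.5; 0.94 -0.6 0.3 0.6; 1.15 0.1 0.3 -0.1; 1.36 -0.7 1.9 -0.7; 1.57 0.2 0.7 0.0; k 1 1.6; k 2 2.1; k 3 1.3; k 4 5.6; k 5 10.3; 
 47.5 76.20394885852595 19.153050669728422
48.2917 [-0.59  0.43 -0.48]
48.3417
```

View pics/w6.png

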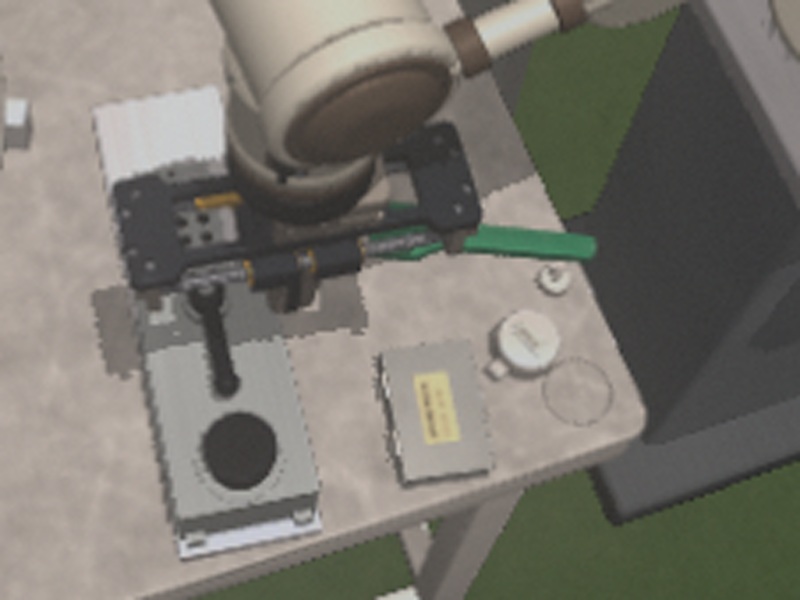

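The lever runs from (207,295) to (228,385), in line with the hood, and came up solid at the end of its travel. The plate is seated: a 24 N push moved it only 0.25 mm. Handing in.

```bash
python3 -c "
from plant import ticket
print(ticket.hand_in())"
```

```text
the job is handed in; nothing more can be done
None
```

I handed the job in at about 48 s of the 58 s limit, with no verdict returned: the top plate came up solid at 24 N in the slot, the lever came up solid in line with the hood, the gripper is clear, and I saw nothing else disturbed.

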